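Third hand at the sprung stop of a two-bay jig

ROBOT

A 7-joint arm with a two-finger parallel gripper is mounted at the origin on a cart in front of the work surface, level with it; the furniture and walls round the work are solid. World frame = base frame: x ahead of the robot, y to its left, z up, the work surface at z = 0. Lengths are in m, angles in rad, forces in N, time in s.
With the tool pointing down it reaches from about 0.425 to 0.8 m from the base axis. Payload 8.3 kg.
Tool frame: the origin (TCP) lies at the centre of the arm's flange, where the gripper is bolted on; the fingertips stand 173 mm ahead of it and the grasp point (between the pads) lies 155 mm ahead of it (r.finger_overhang is the distance from the TCP to the fingertips, in m); y points along the fingers, z is the direction in which the jaws open and shut, and the axes are right-handed (so a half turn about y gives the same grasp; the last joint's range is limited). The gripper opens to 85 mm and grips with 20 to 120 N. Pads are 22 mm wide; open, the fingers measure 114 mm over their backs; the gripper's body (76 mm by 85 mm) begins 54 mm behind the grasp point. The pads swing forward as they close: fully open they stand 13 mm farther back than shut.
Start: joints at [1.208, 0.383, 0.016, 1.37, -0.006, 1.388, -0.046], TCP at [0.185, -0.597, 0.405] pointing down, gripper open.
Joint ranges: [-2.95, 2.95], [-0.25, 2.06], [-1.52, 1.56], [0.18, 2.33], [-1.44, 4.58], [0.02, 2.06], [-3.01, 3.01]. Speed limits (rad/s): [2.39, 2.39, 3.01, 3.01, 3.14, 3.14, 3.14].

INTERFACE

Orientations are given as a rotation vector (axis times angle).
In Python, from rig import r gives the robot as it stands. The module is installed in compiled form; this text tells all that it offers.
- The arm moves only by the tool servo_tool, never from a script. Its argument "commands" is a list of rows, each a list of 4 numbers: the shift along the world's x, y, z in m, then the turn about the world's z in rad. In form: [[x, y, z, spin], ...]. A call has 1 to 10 rows; each row is the pose to reach, as a shift and turn from the pose commanded when the call began; what a row does not reach only later rows make up. A row lasts 1/10 s, in which the tool goes at most 50 mm and 8.59 degrees, less where a joint would pass 70% of its speed; a pose out of reach is approached as far as the arm can. A call with a gripper value outside its range is refused whole. "fingers" is the opening in per cent of the stroke, from 0 (shut) to 100 (fully open), set as the call begins (left out, the last holds). The fingers move at their own pace and stop on an object; the grip force is fixed at half the most. Time passes only in rows, so rows that repeat a pose let the fingers close. It gives the time, the measured TCP pose, the force and the opening at its end, in the units of the state.
- r.read_state(): the state, without advancing time (a new reading comes with each control period).
- r.get_image(name): name is "side" or "top"; returns a dict with "frame" (384x512x3 uint8, red, green, blue), "intrinsics" (3x3 intrinsics, pixels), "k1" (the pictures are not rectified: a ray, as slopes to the right and down, at radius r is drawn at 1 + k1 r^2 times it, then the intrinsics apply), "R" (3x3) and "t" (3): a world point X has camera coordinates R X + t. Camera axes: x right, y down, z forward; pixel columns grow to the right and rows downward; lengths in m; the calibration is good to about 2 mm. A picture is of the moment at which its call begins. There is no depth.
- r.finish_job(): hands the job in, once; it reports no verdict.
Trained networks look in a picture, given as the dict that the camera call returned (one of the last four; its "shot" number tells which), for a name from the list of things; names that differ only in an ending like _2 or _b are one class to them, and where a whole thing is asked for, a point or a joint stands for the part that bears it (a point fixed in the world has none). Each returns a list of dicts, best first, with "p" (0 to 1); they miss things now and then, are a little off and sometimes report something else, mostly with a low value. They report only what shows in the picture. A call takes as long as a camera call. They do not tell look-alikes from the thing itself.
- r.search_frame(picture, name): "box" ([left, top, right, bottom] in pixels, round what is visible of it).
- r.landmark_of(picture, name): "pixel" ([column, row] in pixels: a listed point, or the origin of a listed thing).
The state is a dict: "t": time; "qpos": joint angles; "joint_velocities": joint speeds; "tau": joint torques, N m; "tool_pos": TCP position; "tool_rot": TCP orientation; "force": force on the tool from outside, world axes, zero at the start; "ft_torque": the same for the moment, N m; "grip_width": opening from 0.0 (shut) to 1.0 (fully open).
Only numpy, scipy, OpenCV 4.12 (cv2) and the standard library are available. Lean on these libraries where they do the work, as an engineer would, in place of code of your own. Each camera call takes 0.05 s, during which the arm holds its last target.

TASK

Be my third hand: pick up the short steel pipe lying on the bench and lay it endwise in the open bay of the holding jig, the one the hinged leaf is not covering, low on the deck, square to the sprung pad and centred on it. Push its end steadily against that pad so that the pad's front face stands between the two scribed lines, never hard enough to drive the pad to the end of its travel, and finish while still gripping and pushing so that I can clamp it. Leave the leaf and the sprocket, lock ring and tin alone.

Things in the scene. Friction and masses are not known exactly. Their poses are not given: they have to be found in the camera images.
- pipe: the short offcut of grey steel pipe, 31 mm across, 135 mm long, about 0.25 kg, lying loose on the bench; origin on its underside at mid-length, long axis = its y, z up; both ends serve alike; it is gripped across its width and does not roll
- pipe_mid (a point): the centre of the pipe: on its axis at mid-length, 15 mm above its underside
- jig: fixed holding jig, place and turn vary: grey deck 200 (x) by 280 mm (y), top 12 mm above the bench, dark rear block 40 mm tall on its far (+x) edge, centre rib 14 mm wide and 26 mm tall between a left (+y) and a right (-y) bay. Origin on the bench under the deck's centre, z up. Bay centre lines run along x at y = +70 and -70 mm, open above and at the near (-x) end
- pad_left (a joint): travel of the left bay's sprung pad, m: 0 at rest, grows to 0.030 as it is pushed along the jig's +x; spring about 600 N/m, no preload. Scribed lines on the deck on both sides of the pad mark its front face at 0.010 and 0.020: the wanted push, about 6 to 12 N
- pad_left_face (a point): centre of the front face of the left pad, a steel plate 60 mm wide and 36 mm tall just over the deck; moves with the pad; at rest at x = +30 mm, y = +70 mm in the jig, 27.5 mm above the bench
- pad_right (a joint): the same for the right bay's pad
- pad_right_face (a point): centre of the front face of the right pad; at rest at x = +30 mm, y = -70 mm in the jig
- leaf (a joint): hinged dark steel cover leaf on the centre rib (hinge along the jig's x, 44 mm above the bench), rad: about +1.55 = flat over the left bay (right bay open), -1.55 = flat over the right bay (left bay open), 0 = upright; at the start it lies at rest on one side, held by its weight alone
- leaf_edge (a point): middle of the leaf's free edge, 94 mm from its hinge; the leaf is 84 mm wide along the jig's x, 5 mm thick
- cog: bystander: sixteen-tooth sprocket, 69 mm across, 15 mm tall, lying flat; origin at the centre of its underside
- lock_ring: bystander: steel lock ring, 44 mm across, 19 mm tall; origin at the centre of its underside
- tin: bystander: flat patch tin 71 x 108 x 28 mm; origin at the centre of its underside
Not all that is in view belongs to the job. There is more than one size of the pipe; the job needs the larger.

How it is judged:
At the end, for the whole second after the job is handed in: The fingers grip the pipe; it presses the open bay's pad with 4 to 15 N, pad travel 9.5 to 20.5 mm; pipe within 0.14 rad of the jig's x, its centre within 15 mm of the bay's centre line and under 39 mm above the bench (12 mm off the deck); at rest through the last second (((value of joint leaf below -1.2 rad and value of joint pad_left between 0.0095 and 0.0205 m and contact force between pipe and pad_left between 4 and 15 N and y of pipe_mid in the frame of jig between 0.055 and 0.085 m) or (value of joint leaf above 1.2 rad and value of joint pad_right between 0.0095 and 0.0205 m and contact force between pipe and pad_right between 4 and 15 N and y of pipe_mid in the frame of jig between -0.085 and -0.055 m)) and angle between the y axis of pipe and the x axis of jig, either way round below 0.14 rad and z of pipe_mid in the frame of jig below 0.039 m and contact force between the fingers and pipe above 2 N and linear speed of pipe below 0.01 m/s); the arm keeps its last pose, push and grip.
It fails at once if a pad is driven to the end of its travel (over 27 mm) (value of joint any of pad_left, pad_right above 0.027 m).
It fails at once if the robot or the pipe pushes on the leaf (contact force between any of the fingers, the arm, pipe and leaf above 1 N).
It fails at once if the sprocket is moved by more than 20 mm (distance of cog from where it was at the start of the episode above 0.02 m).
It fails at once if the lock ring is moved by more than 20 mm (distance of lock_ring from where it was at the start of the episode above 0.02 m).
It fails at once if the patch tin is moved by more than 20 mm (distance of tin from where it was at the start of the episode above 0.02 m).
It also fails if it takes over 42 s, if anything falls off the work surface, if the arm or the gripper's body presses on something with over 40 N, if the wrist force passes 120 N, or if a joint passes its speed limit or range.

## Working session

There is one attempt and no reset: what is moved stays moved. The work goes in short steps, Python scripts to look and compute and a tool call to move; the robot and the scene stay as the last step left them, time stands still between calls to the robot, and variables do not carry over. Pictures are saved under pics/ and viewed, and the job is handed in when it is done.

Besides the shell and the picture viewer there is one more tool, called as name(argument=value, ...), one argument or row to a line, values as JSON. servo_tool: Moves the arm, as the interface text tells. Its arguments: {"type":"object","properties":{"commands":{"type":"array","items":{"type":"array","items":{"type":"number"}}},"fingers":{"type":"number"}},"required":["commands"]}

```bash
mkdir -p pics; cat > h.py <<'E'
import numpy as np, cv2
from rig import r
def pix2ray(p,c):
    K=np.array(c["intrinsics"]);k=c["k1"]
    d=np.array([(p[0]-K[0,2])/K[0,0],(p[1]-K[1,2])/K[1,1]])
    u=d.copy()
    for _ in range(30): u=d/(1+k*(u@u))
    R=np.array(c["R"]);t=np.array(c["t"])
    return -R.T@t, R.T@np.array([u[0],u[1],1])
def at_z(p,c,z):
    o,d=pix2ray(p,c); return o+d*(z-o[2])/d[2]
def proj(X,c):
    K=np.array(c["intrinsics"]);x=np.array(c["R"])@np.array(X)+np.array(c["t"])
    u=x[:2]/x[2]; u=u*(1+c["k1"]*(u@u)); return K[:2,:2]@u+K[:2,2]
def save(c,n,f=None,box=None):
    im=np.array(c["frame"])[:,:,::-1].copy()
    if box: im=im[box[1]:box[3],box[0]:box[2]]
    if f: im=cv2.resize(im,None,fx=f,fy=f,interpolation=cv2.INTER_CUBIC)
    cv2.imwrite("pics/"+n,im)
E
python3 - <<'E'
from h import *
s=r.read_state(); print(s["t"],s["tool_pos"],s["tool_rot"],s["grip_width"],r.finger_overhang,s["force"])
for n in ("top","side"):
    c=r.get_image(n); save(c,n+"0.png",1.5)
    print(n,c["intrinsics"],c["k1"],c["R"],c["t"])
    for k in ("pipe","pipe_mid","jig","pad_left_face","pad_right_face","leaf_edge","leaf","cog","lock_ring","tin"):
        try: L=r.landmark_of(c,k)[:3]
        except Exception as e: L=[]; print(k,e)
        B=r.search_frame(c,k)[:3]
        print(k,[(np.round(l["pixel"],1).tolist(),round(l["p"],2)) for l in L],[(np.round(l["box"]).tolist(),round(l["p"],2)) for l in B])
E
```

```text
0.0 [ 0.18458668 -0.59694877  0.40366975] [-0.31164389  2.06219186 -2.05818651] 0.9980026860550613 0.1734 [0.41471608 0.31075586 0.24338448]
top [[374.13865448   0.         250.7464473 ]
 [  0.         374.13865448 192.72894263]
 [  0.           0.           1.        ]] -0.05955343058557779 [[-0.04675638 -0.99890096  0.00327406]
 [-0.97817563  0.04512149 -0.20282133]
 [ 0.20245069 -0.01268579 -0.97921029]] [-0.04710888  0.64598762  1.18478559]
pipe [([346.5, 230.8], 0.75), ([295.7, 235.2], 0.53)] [([335.0, 213.0, 358.0, 251.0], 0.83), ([280.0, 229.0, 311.0, 239.0], 0.76)]
pipe_mid [([347.2, 231.6], 0.95), ([297.5, 236.5], 0.46)] [([282.0, 234.0, 309.0, 239.0], 0.7)]
jig [([198.8, 223.0], 0.75)] [([155.0, 191.0, 242.0, 252.0], 0.86)]
pad_left_face [([176.2, 206.6], 0.47)] [([167.0, 195.0, 187.0, 216.0], 0.71)]
pad_right_face [([216.9, 211.7], 0.49)] [([211.0, 202.0, 227.0, 214.0], 0.63)]
leaf_edge [([224.1, 229.5], 0.77)] [([195.0, 218.0, 225.0, 243.0], 0.64)]
leaf it knows: cog, jig, leaf_edge, lock_ring, pad_left_face, pad_right_face, pipe, pipe_mid, tin
leaf [] [([192.0, 218.0, 22
[... 809 characters left out ...]
0, 280.0, 256.0, 306.0], 0.58)]
jig [([224.6, 200.0], 0.62)] [([192.0, 173.0, 264.0, 222.0], 0.89)]
pad_left_face [([233.3, 182.7], 0.58)] [([233.0, 176.0, 250.0, 191.0], 0.52)]
pad_right_face [] [([237.0, 188.0, 256.0, 212.0], 0.45)]
leaf_edge [([219.7, 196.3], 0.83)] [([201.0, 187.0, 230.0, 202.0], 0.9)]
leaf it knows: cog, jig, leaf_edge, lock_ring, pad_left_face, pad_right_face, pipe, pipe_mid, tin
leaf [] [([201.0, 184.0, 231.0, 199.0], 0.82)]
cog [([313.9, 247.4], 0.73)] [([302.0, 238.0, 333.0, 255.0], 0.77)]
lock_ring [([303.9, 230.2], 0.48)] [([294.0, 220.0, 307.0, 234.0], 0.65)]
tin [([324.3, 287.8], 0.58)] [([307.0, 262.0, 342.0, 300.0], 0.79), ([240.0, 188.0, 256.0, 211.0], 0.31)]
```

View pics/top0.png

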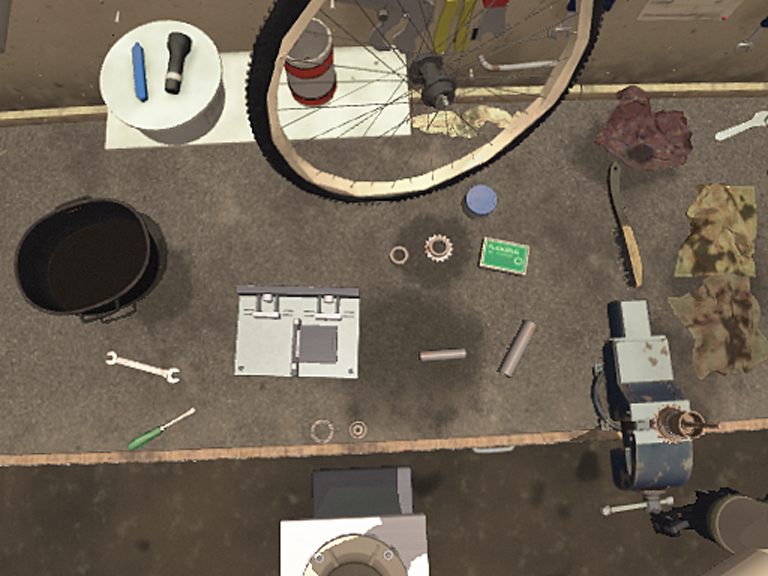

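View pics/side0.png

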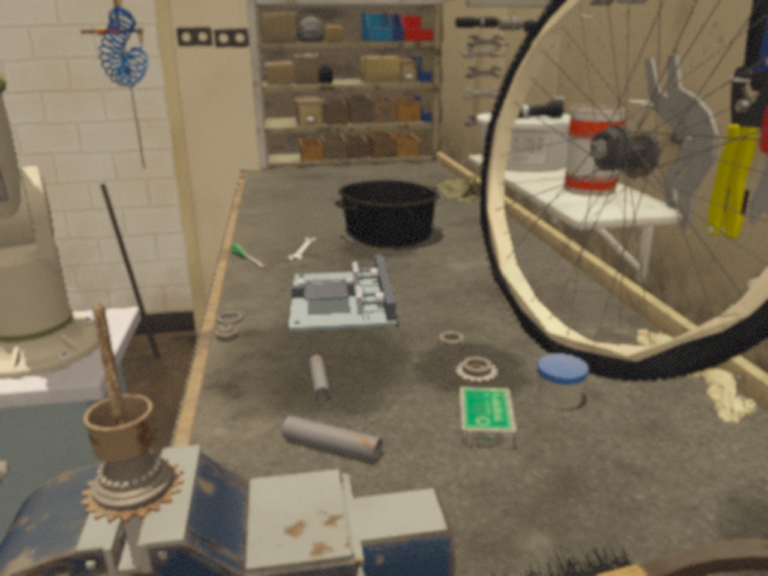

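```bash
python3 - <<'E'
from h import *
c=r.get_image("top"); save(c,"topj.png",7,[145,180,255,260]); save(c,"topp.png",7,[270,205,370,260]); 
print("pipe 347 ends", at_z((347,231.5),c,.02),at_z((347,213),c,.02),at_z((347,251),c,.02), "other",at_z((296,235),c,.02),at_z((280,235),c,.02),at_z((311,235),c,.02), at_z((198.8,223),c,0), at_z((176.2,206.6),c,.0275),at_z((217,212),c,.0275))
d=r.get_image("side"); save(d,"sidej.png",7,[180,160,280,235]); save(d,"sidep.png",7,[180,230,270,312])
print(at_z((222,296),d,.02),at_z((213,250),d,.02),at_z((224.6,200),d,0),at_z((233.3,182.7),d,.0275),at_z((219.7,196.3),d,.042))
E
```

```text
pipe 347 ends [ 0.50243429 -0.39973614  0.02      ] [ 0.56606031 -0.40590963  0.02      ] [ 0.43661228 -0.39345556  0.02      ] other [ 0.49907956 -0.2243779   0.02      ] [ 0.50168103 -0.17001494  0.02      ] [ 0.49660699 -0.2754452   0.02      ] [0.55795055 0.10719271 0.        ] [0.61437446 0.18010994 0.0275    ] [0.58930801 0.04069671 0.0275    ]
[ 0.50272501 -0.41347951  0.02      ] [ 0.49775727 -0.23082244  0.02      ] [0.55610154 0.11231571 0.        ] [0.59268901 0.18736878 0.0275    ] [0.53688717 0.04277413 0.042     ]
```

View pics/topj.png

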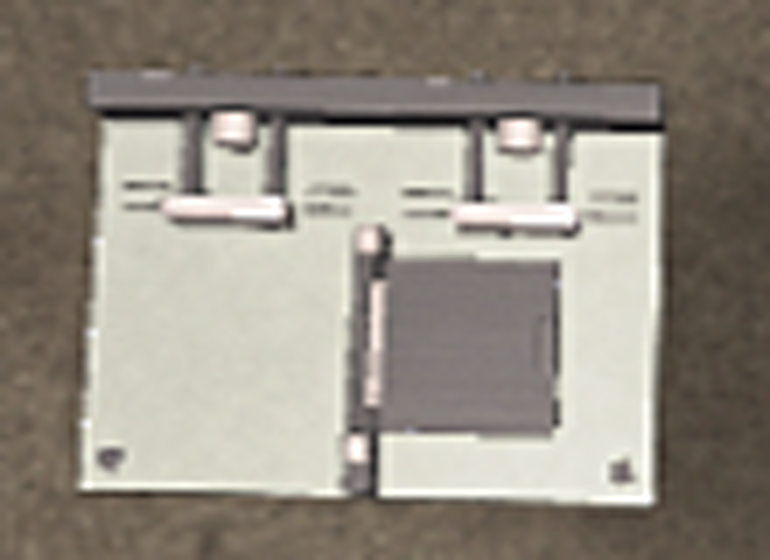

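View pics/topp.png

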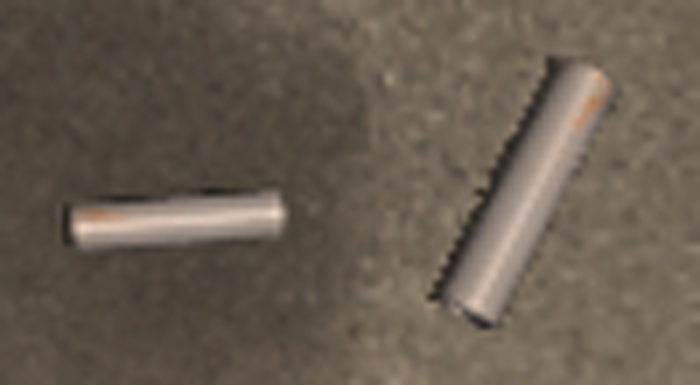

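View pics/sidej.png

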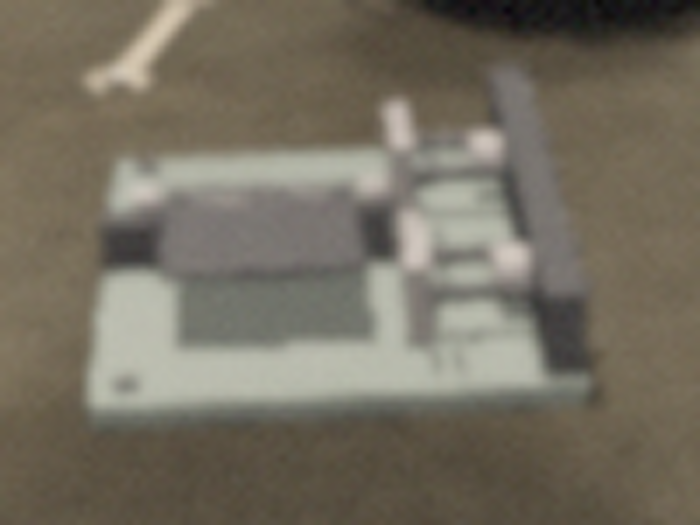

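View pics/sidep.png

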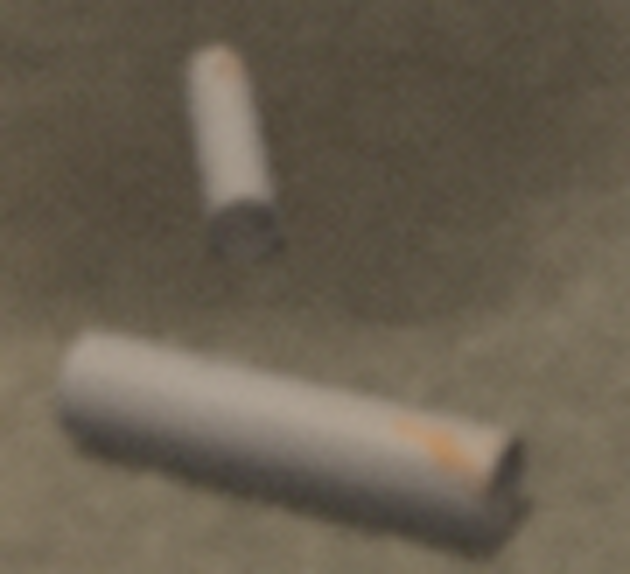

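The top view shows the leaf over the right bay, so the left bay is the open one. The two pipe candidates are at (296,235), about 105 mm long and thinner, and at (347,232), about 135 to 145 mm long and thicker. The enlarged crops confirm that (347,232) is the larger one, so that's the pipe to use. Next I'll fit the poses.

```bash
cat > fit.py <<'E'
from h import *
from scipy.optimize import least_squares
c=r.get_image("top"); d=r.get_image("side")
T=lambda x,y:(145+x/7,180+y/7); S=lambda x,y:(180+x/7,160+y/7)
P=lambda x,y:(270+x/7,205+y/7); Q=lambda x,y:(180+x/7,230+y/7)
obs=[(c,T(80,490),(-.1,.14,.012)),(c,T(655,504),(-.1,-.14,.012)),(c,T(363,494),(-.1,0,.012)),
 (d,S(90,408),(-.1,-.14,.012)),(d,S(115,158),(-.1,.14,.012)),(d,S(588,388),(.1,-.14,.012)),
 (c,T(226,212),(.03,.07,.03)),(c,T(515,218),(.03,-.07,.03))]
def X(p,q): a=p[2]; return np.array([p[0]+q[0]*np.cos(a)-q[1]*np.sin(a),p[1]+q[0]*np.sin(a)+q[1]*np.cos(a),q[2]])
f=lambda p,o: np.concatenate([proj(X(p,q),k)-u for k,u,q in o])
j=least_squares(f,[.557,.11,0],args=(obs,),loss="soft_l1"); print("jig",j.x,np.round(j.fun.reshape(-1,2),1).tolist())
j2=least_squares(f,[.557,.11,0],args=(obs[:3],)); print("jig top",j2.x); j3=least_squares(f,[.557,.11,0],args=(obs[3:6],)); print("jig side",j3.x)
# pipe: silhouettes via Otsu-free approach: fit mask of rendered capsule-like cylinder to hand points of the end silhouettes
def cyl(p,k):
    a=p[2];u=np.array([np.cos(a),np.sin(a),0]);v=np.array([-u[1],u[0],0]);pts=[]
    for e in(-.0675,.0675):
        for t in np.linspace(0,2*np.pi,24): pts.append(proj(np.array([p[0],p[1],.0155])+e*u+.0155*(np.cos(t)*v+np.sin(t)*np.array([0,0,1])),k))
    return cv2.convexHull(np.float32(pts))[:,0]
hp=[(c,[P(557,58),P(612,88),P(445,295),P(490,325),P(585,60),P(552,170-40+-10),P(550,210)]),(d,[Q(85,332),Q(62,370),Q(62,420),Q(300,375),Q(250,505),Q(520,440),Q(480,558),Q(515,500)])]
hp[0][1].pop(5)
g=lambda p: np.concatenate([[cv2.pointPolygonTest(cyl(p,k),tuple(map(float,u)),True) for u in us] for k,us in hp])
s=least_squares(g,[.5,-.4,-.4],diff_step=1e-3); print("pipe",s.x,np.round(g(s.x),1))
for h in (0,1):
    gg=lambda p: [cv2.pointPolygonTest(cyl(p,hp[h][0]),tuple(map(float,u)),True) for u in hp[h][1]]
    print(h,least_squares(gg,s.x,diff_step=1e-3).x)
for k,b,n in((c,[145,180,370,260],"ovt.png"),(d,[180,160,270,312],"ovs.png")):
    F=4 if n=="ovs.png" else 3.5
    im=cv2.resize(np.array(k["frame"])[:,:,::-1][b[1]:b[3],b[0]:b[2]],None,fx=F,fy=F,interpolation=cv2.INTER_CUBIC)
    m=lambda pts:np.int32((np.array(pts)-b[:2]+.5)*F)
    cv2.polylines(im,[m(cyl(s.x,k))],True,(0,0,255),1)
    cv2.polylines(im,[m([proj(X(j.x,(x,y,.012)),k) for x,y in((-.1,-.14),(.1,-.14),(.1,.14),(-.1,.14))])],True,(0,255,0),1)
    for y in(.07,-.07): cv2.polylines(im,[m([proj(X(j.x,q),k) for q in((.03,y-.03,.0455),(.03,y+.03,.0455),(.03,y+.03,.012),(.03,y-.03,.012))])],True,(255,0,255),1)
    cv2.imwrite("pics/"+n,im)
E
python3 fit.py
```

```text
jig [ 0.56353852  0.10636249 -0.06730505] [[-0.3, -0.8], [-0.2, -0.8], [0.3, -0.3], [-0.4, -0.5], [-0.2, 0.1], [0.2, -1.2], [0.5, 0.8], [0.2, 0.8]]
jig top [ 0.56133394  0.10618164 -0.06818733]
jig side [ 0.5639583   0.10216968 -0.0730344 ]
pipe [ 0.50199052 -0.39558531 -0.58992678] [-0.8  1.   0.8 -0.2  0.2  0.4 -0.2  0.2  0.9 -1.2 -2.5 -0.2 -1.   1. ]
0 [ 0.50266319 -0.3954012  -0.54962959]
1 [ 0.50162898 -0.39607113 -0.61132283]
```

View pics/ovt.png

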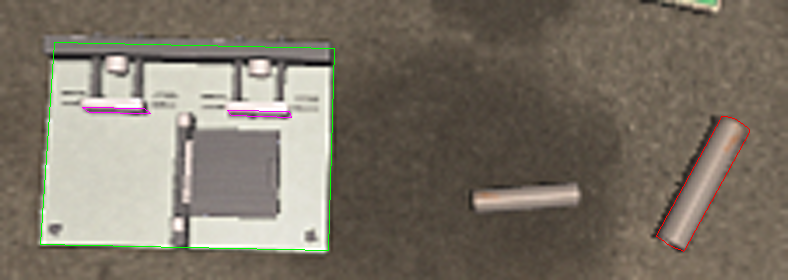

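View pics/ovs.png

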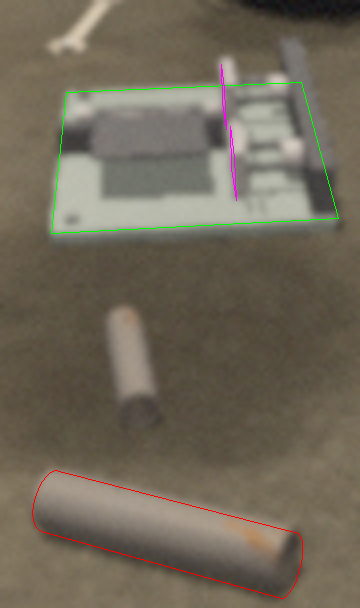

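```bash
python3 - <<'E'
from h import *
from scipy.spatial.transform import Rotation as R
s=r.read_state(); M=R.from_rotvec(s["tool_rot"]).as_matrix(); print(M.round(3),s["t"],s["tool_pos"],s["qpos"])
j=np.arctan2(M[1,2],M[0,2])
for n,h in(("pipe",-.575),("jig",-.068)):
    w=(h+np.pi/2-j+np.pi/2)%np.pi-np.pi/2; print(n,w,w-np.pi)
E
```

```text
[[-0.955  0.     0.295]
 [-0.295  0.    -0.955]
 [-0.    -1.     0.   ]] 2.2 [ 0.1845932  -0.59711797  0.40471508] [ 1.20813142  0.38337192  0.01640906  1.37006    -0.00631454  1.38819807
 -0.04649565]
pipe -0.8748046001281451 -4.016397253717939
jig -0.367804600128145 -3.509397253717938
```

servo_tool(
  commands=[
    [0.04,0.025,0,-0.1],
    [0.08,0.05,0,-0.2],
    [0.12,0.075,0,-0.3],
    [0.16,0.1,-0.01,-0.42],
    [0.2,0.125,-0.03,-0.54],
    [0.24,0.15,-0.05,-0.66],
    [0.28,0.175,-0.07,-0.78],
    [0.318,0.201,-0.09,-0.875],
    [0.318,0.201,-0.09,-0.875],
    [0.318,0.201,-0.09,-0.875],
  ],
  fingers=100,
)

```text
t: 3.2
tool_pos: [0.5041, -0.3941, 0.3134]
tool_rot: [-0.555, -1.899, 1.896]
force: [0.2, -0.4, -0.1]
grip_width: 0.998
```

```bash
python3 - <<'E'
from h import *
s=r.read_state();print(s["tool_pos"],s["qpos"])
c=r.get_image("top"); d=r.get_image("side")
a=np.array(c["frame"])[195:275,300:400,::-1];b=np.array(d["frame"])[230:320,170:280,::-1]
cv2.imwrite("pics/ab.png",np.hstack([cv2.resize(x,(390,390),interpolation=cv2.INTER_CUBIC) for x in(a,b)]))
E
```

```text
[ 0.50414798 -0.39408778  0.31344506] [ 0.62367505  0.47026041 -0.01364615  1.45128591  0.00576751  1.22215259
 -1.53159601]
```

View pics/ab.png

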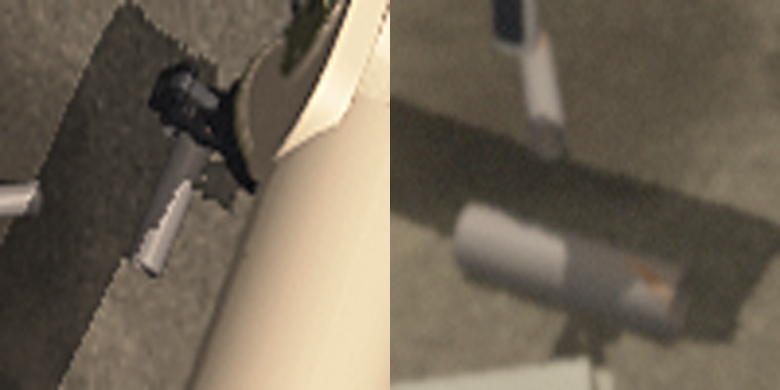

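servo_tool(
  commands=[
    [-0.002,-0.002,-0.03,0],
    [-0.002,-0.002,-0.065,0],
    [-0.002,-0.002,-0.1,0],
    [-0.002,-0.002,-0.125,0],
    [-0.002,-0.002,-0.138,0],
    [-0.002,-0.002,-0.138,0],
    [-0.002,-0.002,-0.138,0],
  ],
)

```text
t: 4.0
tool_pos: [0.5005, -0.3993, 0.1783]
tool_rot: [-0.564, -1.894, 1.896]
force: [-0.1, -0.3, 0.4]
grip_width: 1.002
```

```bash
python3 - <<'E'
from h import *
s=r.read_state();print(s["tool_pos"],s["qpos"],s["force"])
d=r.get_image("side")
save(d,"d1.png",6,[170,200,290,300])
E
```

```text
[ 0.50053823 -0.39927871  0.17828049] [ 0.633557    0.60609442 -0.01395085  1.56861792  0.01002202  0.96475697
 -1.53076614] [-0.07845692 -0.25594311  0.41105499]
```

View pics/d1.png

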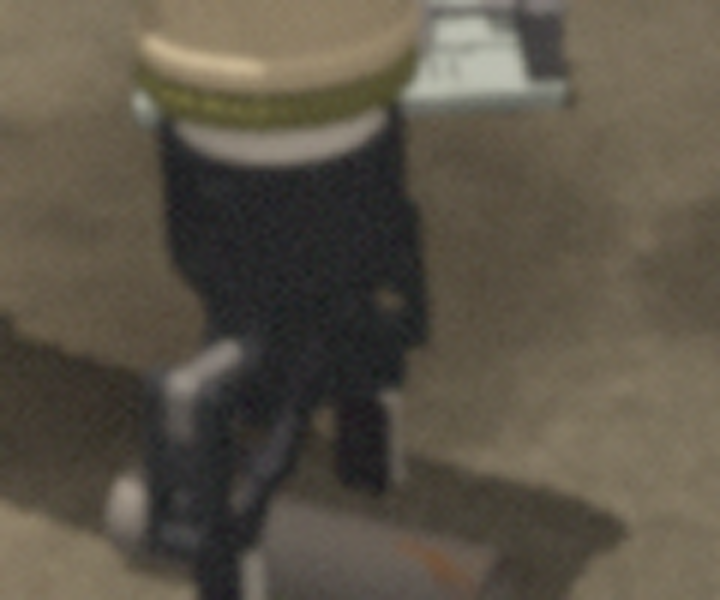

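servo_tool(
  commands=[
    [0,0,-0.003,0],
    [0,0,-0.003,0],
  ],
)

```text
t: 4.25
tool_pos: [0.5009, -0.3983, 0.1746]
tool_rot: [-0.562, -1.895, 1.896]
force: [-1.3, -0.5, -1.1]
grip_width: 1.003
```

servo_tool(
  commands=[
    [0,0,0,0],
    [0,0,0,0],
    [0,0,0,0],
    [0,0,0,0],
    [0,0,0,0],
    [0,0,0,0],
    [0,0,0,0],
    [0,0,0,0],
  ],
  fingers=0,
)

```text
t: 5.05
tool_pos: [0.5012, -0.3978, 0.1742]
tool_rot: [-0.561, -1.896, 1.895]
force: [1.9, 3.2, 6.1]
grip_width: 0.316
```

servo_tool(
  commands=[
    [0,0,0.02,0],
    [0,0,0.05,0],
    [0,0,0.09,0],
    [0,0,0.13,0],
    [0,0,0.13,0],
    [0,0,0.13,0],
  ],
)

```text
t: 5.65
tool_pos: [0.5002, -0.3986, 0.3039]
tool_rot: [-0.562, -1.894, 1.895]
force: [-1.1, -0.5, -4.1]
grip_width: 0.316
```

```bash
python3 - <<'E'
from h import *
s=r.read_state();print(s["tool_pos"],s["qpos"],s["force"],s["grip_width"])
d=r.get_image("side")
save(d,"d2.png",6,[170,190,290,290])
E
```

```text
[ 0.50017319 -0.39855055  0.30385492] [ 0.63064094  0.4758446  -0.01092025  1.46525701  0.00604191  1.19980208
 -1.52793415] [-1.12901633 -0.45985868 -4.07641031] 0.3163418773027236
```

View pics/d2.png

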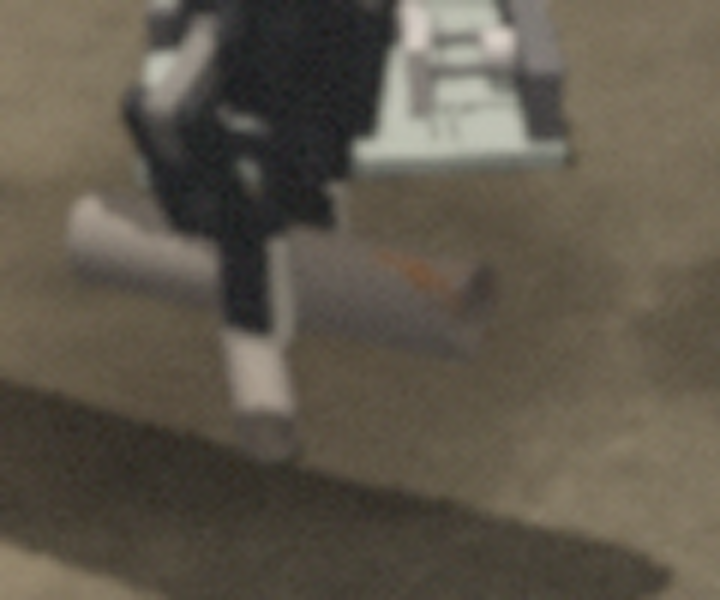

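servo_tool(
  commands=[
    [0,0.02,0,0.02],
    [0,0.05,0,0.07],
    [0,0.09,0,0.12],
    [0,0.13,0,0.17],
    [0,0.17,0,0.22],
    [0,0.21,0,0.27],
    [0,0.25,0,0.32],
    [0,0.28,0,0.37],
    [0,0.3,0,0.4],
    [0,0.3,0,0.4],
  ],
)

```text
t: 6.7
tool_pos: [0.5003, -0.095, 0.3022]
tool_rot: [-0.178, -2.133, 2.13]
force: [0.2, 0.7, -2.6]
grip_width: 0.321
```

servo_tool(
  commands=[
    [0,0.02,0,0.02],
    [0,0.06,0,0.05],
    [0,0.1,0,0.08],
    [0,0.14,0,0.1],
    [0,0.18,0,0.107],
    [0,0.22,0,0.107],
    [0,0.25,0,0.107],
    [0,0.27,0,0.107],
    [0,0.279,0,0.107],
    [0,0.279,0,0.107],
  ],
)

```text
t: 7.7
tool_pos: [0.5006, 0.1813, 0.303]
tool_rot: [-0.072, -2.187, 2.187]
force: [-0.8, -0.8, -2.8]
grip_width: 0.315
```

```bash
cat > look.py <<'E'
import sys
from h import *
from scipy.spatial.transform import Rotation as R
s=r.read_state();M=R.from_rotvec(s["tool_rot"]).as_matrix()
h=np.arctan2(M[1,2],M[0,2])+np.pi/2
J=np.array([.563,.106]);a=-.068;p=np.array(s["tool_pos"]);q=p[:2]-J
print("t",s["t"],"tcp",p.round(4),"heading",round((h+np.pi/2)%np.pi-np.pi/2,4),"tilt",M[:,1].round(3),"in jig",(np.array([[np.cos(a),np.sin(a)],[-np.sin(a),np.cos(a)]])@q).round(4),"F",np.round(s["force"],1),s["grip_width"])
n=sys.argv[1]; c=r.get_image("top"); d=r.get_image("side")
A=np.array(c["frame"])[175:275,140:260,::-1];B=np.array(d["frame"])[140:230,170:290,::-1]
cv2.imwrite("pics/"+n,np.vstack([cv2.resize(A,(400*6//5,400),interpolation=cv2.INTER_CUBIC)[:300],cv2.resize(B,(480,300),interpolation=cv2.INTER_CUBIC)]) if 0 else np.hstack([cv2.resize(A,(400,333),interpolation=cv2.INTER_CUBIC),cv2.resize(B,(400,333),interpolation=cv2.INTER_CUBIC)]))
E
python3 look.py l1.png
```

```text
t 7.7 tcp [0.5006 0.1813 0.303 ] heading -0.0673 tilt [-0.001 -0.    -1.   ] in jig [-0.0674  0.0709] F [-0.8 -0.8 -2.8] 0.31546372986269944
```

View pics/l1.png

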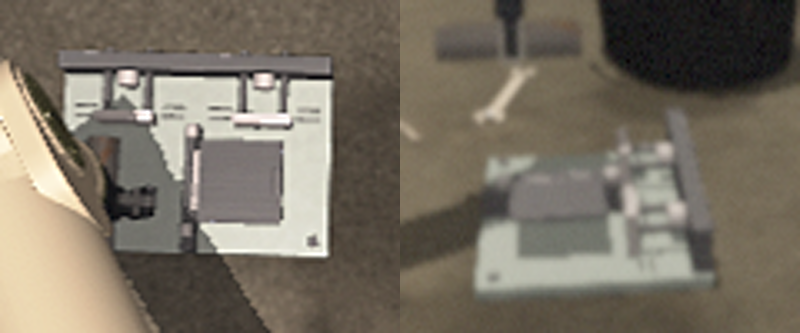

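servo_tool(
  commands=[
    [0,-0.001,-0.03,0],
    [0,-0.001,-0.06,0],
    [0,-0.001,-0.085,0],
    [0,-0.001,-0.1,0],
    [0,-0.001,-0.108,0],
    [0,-0.001,-0.108,0],
    [0,-0.001,-0.108,0],
  ],
)

```text
t: 8.5
tool_pos: [0.5012, 0.1793, 0.1964]
tool_rot: [-0.077, -2.187, 2.186]
force: [0.0, 0.1, -1.8]
grip_width: 0.318
```

```bash
python3 look.py l2.png
```

```text
t 8.5 tcp [0.5012 0.1793 0.1964] heading -0.0693 tilt [ 0.001  0.    -1.   ] in jig [-0.0667  0.069 ] F [ 0.   0.1 -1.8] 0.3175309201952686
```

View pics/l2.png

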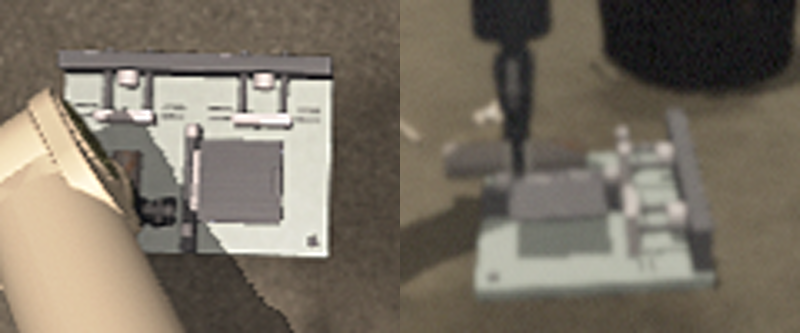

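servo_tool(
  commands=[
    [0,0.001,-0.004,0],
    [0,0.001,-0.006,0],
    [0,0.001,-0.006,0],
  ],
)

```text
t: 8.9
tool_pos: [0.5004, 0.1809, 0.1894]
tool_rot: [-0.074, -2.187, 2.187]
force: [-0.1, -0.0, -1.7]
grip_width: 0.32
```

servo_tool(
  commands=[
    [0.005,0,0,0],
    [0.01,-0.001,0,0],
    [0.015,-0.001,0,0],
    [0.02,-0.001,0,0],
    [0.02,-0.001,0,0],
  ],
)

```text
t: 9.4
tool_pos: [0.5215, 0.1797, 0.1897]
tool_rot: [-0.076, -2.187, 2.186]
force: [0.6, 0.2, -3.0]
grip_width: 0.316
```

```bash
python3 look.py l3.png
```

```text
t 9.4 tcp [0.5215 0.1797 0.1897] heading -0.0689 tilt [ 0.001  0.    -1.   ] in jig [-0.0464  0.0707] F [ 0.6  0.2 -3. ] 0.3158130806997165
```

View pics/l3.png

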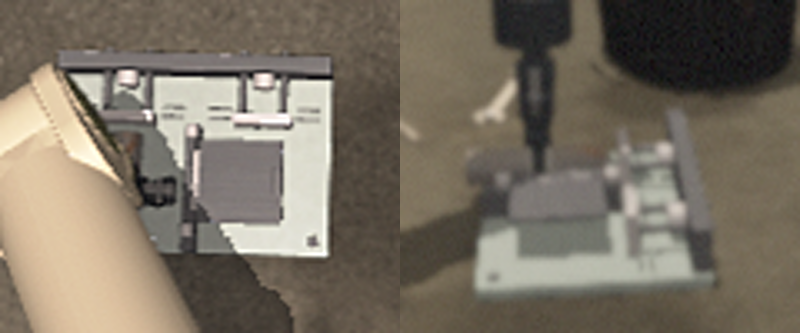

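servo_tool(
  commands=[
    [0.003,0,0,0],
    [0.006,0,0,0],
    [0.006,0,0,0],
  ],
)

```text
t: 9.8
tool_pos: [0.527, 0.1798, 0.1898]
tool_rot: [-0.075, -2.187, 2.187]
force: [-0.1, -0.2, -2.9]
grip_width: 0.317
```

servo_tool(
  commands=[
    [0.002,0,0,0],
    [0.004,0,0,0],
    [0.004,0,0,0],
    [0.004,0,0,0],
  ],
)

```text
t: 10.2
tool_pos: [0.5306, 0.1799, 0.1896]
tool_rot: [-0.075, -2.187, 2.187]
force: [0.1, -0.6, -2.1]
grip_width: 0.316
```

servo_tool(
  commands=[
    [0.002,-0.001,0,0],
    [0.004,-0.001,0,0],
    [0.004,-0.001,0,0],
    [0.004,-0.001,0,0],
  ],
)

```text
t: 10.6
tool_pos: [0.5346, 0.1788, 0.1896]
tool_rot: [-0.074, -2.186, 2.187]
force: [-0.9, -0.2, -2.2]
grip_width: 0.314
```

servo_tool(
  commands=[
    [0.002,0,0,0],
    [0.004,0,0,0],
    [0.004,0,0,0],
    [0.004,0,0,0],
  ],
)

```text
t: 11.0
tool_pos: [0.5385, 0.1787, 0.1895]
tool_rot: [-0.074, -2.186, 2.187]
force: [-3.8, -1.2, -1.8]
grip_width: 0.313
```

servo_tool(
  commands=[
    [0.002,0,0,0],
    [0.004,0,0,0],
    [0.004,0,0,0],
    [0.004,0,0,0],
  ],
)

```text
t: 11.4
tool_pos: [0.5423, 0.1786, 0.1894]
tool_rot: [-0.073, -2.185, 2.187]
force: [-4.3, -1.8, -0.6]
grip_width: 0.318
```

```bash
python3 look.py l4.png
```

```text
t 11.4 tcp [0.5423 0.1786 0.1894] heading -0.0684 tilt [-0.001 -0.001 -1.   ] in jig [-0.0256  0.0711] F [-4.3 -1.8 -0.6] 0.31836192636752514
```

View pics/l4.png

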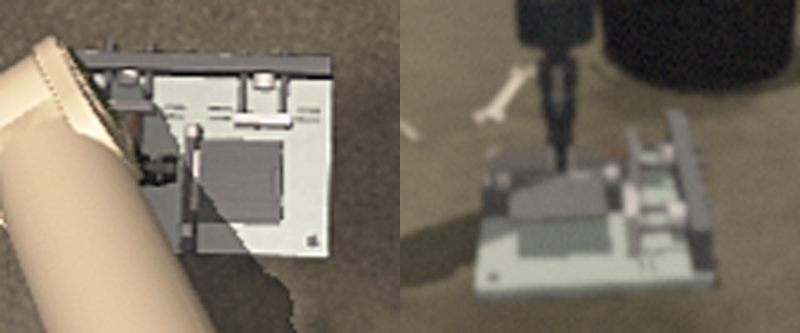

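servo_tool(
  commands=[
    [0.002,0,0,0],
    [0.004,0,0,0],
    [0.004,0,0,0],
    [0.004,0,0,0],
  ],
)

```text
t: 11.9
tool_pos: [0.5459, 0.1786, 0.1893]
tool_rot: [-0.072, -2.184, 2.187]
force: [-8.3, -2.6, -0.1]
grip_width: 0.312
```

```bash
python3 look.py l5.png; python3 - <<'E'
from h import *
F=[]
for i in range(10):
    c=r.get_image("top"); s=r.read_state();F.append(list(s["force"]))
print(s["t"],np.mean(F,0),np.std(F,0))
im=np.mean([np.array(r.get_image("top")["frame"])[182:216,155:250,::-1].astype(float) for _ in range(4)],0).astype(np.uint8)
cv2.imwrite("pics/z5.png",cv2.resize(im,None,fx=8,fy=8,interpolation=cv2.INTER_CUBIC))
E
```

```text
t 11.9 tcp [0.5459 0.1786 0.1893] heading -0.0683 tilt [-0.002 -0.001 -1.   ] in jig [-0.022   0.0713] F [-8.3 -2.6 -0.1] 0.3124256342669946
12.5 [-7.56249431 -2.65897318  0.66906071] [0.56834424 0.50214245 0.6218663 ]
```

View pics/z5.png

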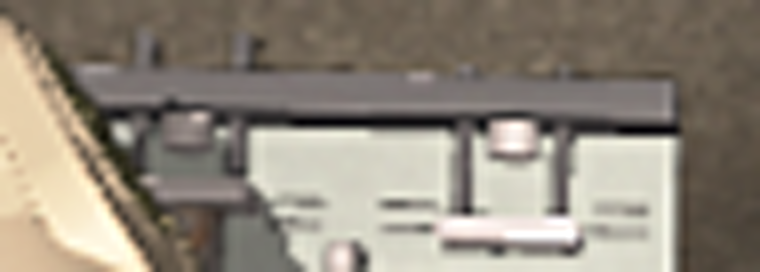

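servo_tool(
  commands=[
    [0.0015,-0.0005,0,0],
    [0.0015,-0.0005,0,0],
    [0.0015,-0.0005,0,0],
    [0.0015,-0.0005,0,0],
    [0.0015,-0.0005,0,0],
  ],
)

```text
t: 13.2
tool_pos: [0.5472, 0.1784, 0.1893]
tool_rot: [-0.071, -2.185, 2.186]
force: [-8.6, -1.1, 1.0]
grip_width: 0.32
```

```bash
python3 look.py l6.png; python3 - <<'E'
from h import *
F=[];I=[];D=[]
for i in range(6):
    I.append(np.array(r.get_image("top")["frame"])[182:216,155:250,::-1].astype(float));s=r.read_state();F.append(list(s["force"]))
    D.append(np.array(r.get_image("side")["frame"])[155:205,190:285,::-1].astype(float))
print(s["t"],s["tool_pos"],np.mean(F,0),np.std(F,0),s["grip_width"])
cv2.imwrite("pics/z6.png",cv2.resize(np.vstack([np.mean(I,0),np.mean(D,0)]).astype(np.uint8),None,fx=7,fy=7,interpolation=cv2.INTER_CUBIC))
E
```

```text
t 13.2 tcp [0.5472 0.1784 0.1893] heading -0.0678 tilt [-0.003 -0.001 -1.   ] in jig [-0.0207  0.0712] F [-8.6 -1.1  1. ] 0.3204083930015631
13.85 [0.54717353 0.17842648 0.18927697] [-8.42061682 -1.70046853  0.95382788] [0.44988086 0.42539981 0.34623006] 0.31991497492426485
```

View pics/z6.png

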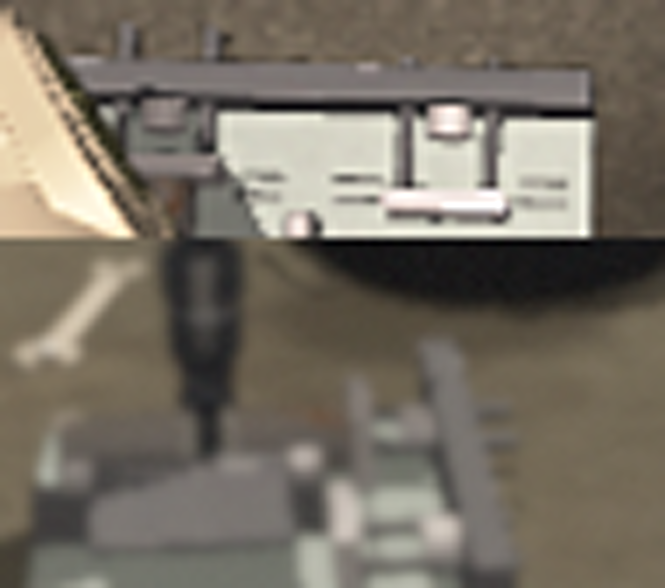

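The push is 8.4 N and steady, which means about 14 mm of travel. The top view shows the pad between the lines, with the pipe (x≈178) centred on it (135 to 218). The side view shows the pipe low and level, clear of the leaf. I'm handing it in.

```bash
python3 - <<'E'
from h import *
print(r.finish_job()); s=r.read_state(); print(s["t"],s["tool_pos"],s["force"],s["grip_width"])
E
```

```text
the job is handed in; nothing more can be done
None
the job is handed in; nothing more can be done
```

The larger pipe is in the left bay, the open one with the leaf lying over the right, and the arm is still gripping it and pushing it against the pad. I handed the job in at about 13.9 s of the 42 s; no verdict is reported.

**Last checks before handing in:**

| Check | Measured | Allowed |
|---|---|---|
| Push on the pad | about 8.4 N, steady to about 0.5 N | 4–15 N |
| Pad travel | about 14 mm from the spring rate; the top view agreed | 9.5–20.5 mm |
| Pipe angle to the jig | less than 0.01 rad from my fitted jig angle | under 0.14 rad |
| Off the bay's centre line | about 1 mm | 15 mm |
| Pipe centre height | about 31 mm above the bench | under 39 mm |
| Grip | pads stopped on the pipe, opening steady | over 2 N |

- **Leaf and loose parts:** the arm passed well above the leaf. I did not go near the sprocket, lock ring or tin, but I did not measure them again at the end.
- **Gripper opening:** it read about 27 mm on the 31 mm pipe. I put this down to the gripper's scale not being linear, as the pictures show the right pipe held level.
- **Sideways force:** a force of 1–3 N built up while pushing, which I took to be friction at the pad. A 0.5 mm sideways move brought it down to about 1.7 N.

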